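# Lock the injectors in the test bench holder

### The job

The two diesel injectors are standing in their holder on the test bench and now have to be locked in: with a fingertip push down the square spring bolt that sticks up through the retaining plate and, while it is held down, slide the plate along past it, away from the injectors, until the bolt springs back up in the plate's second window. This is fingertip work: do not grip or lift anything and keep off the injectors, leave the things lying around where they are, and finish with the hand clear.

Things in the scene. Friction and masses are not known exactly. Their poses are not given: they have to be found in the camera images.
- holder: Dark steel injector holder fixed to the bench, 100 mm wide (x), 380 mm long (y -105 to +275), 60 mm high, on a 130 mm wide foot. Origin on the bench (z = 0) below the centre of the spring bolt; +y runs along the block from the bolt to the injectors, z up. Two rails beside the plate: tops 70 mm above the bench, inner edges at x = -34 and 34 mm. Two star knobs on the +x side at y = 110 and 200 mm.
- channel (a point): Centre of the floor of the open channel milled into the holder under the plate: on the holder's centre line, at holder y = -40 mm, 40 mm above the bench. The channel is 41 mm wide, 20 mm deep, from holder y = -98 to +25 mm: a fingertip put through the first window can reach below the plate's underside there and follow the plate all the way.
- plate (a joint): Slide of the bright metal retaining plate, m: about 0 as found (2 mm play), grows as it moves along the holder's -y (away from the injectors), 0.050 locked, end stop 0.052. 76 mm wide, 317 long, 5 thick, underside 60 and top 65 mm above the bench; cannot be lifted; about 2 N stiff plus the bolt's rubbing. Two windows and two keyholes. As found the bolt stands in the first window and blocks it.
- bolt (a joint): Travel of the spring bolt, m: 0 fully up, grows as it is pressed down, 0.014 bottomed. From 0.010 on, its top is below the plate's underside and the plate can pass over it. Spring force about 4 N at the start, 10 N bottomed. Let go, it springs up until it meets the plate's underside, or fully up in a window.
- bolt_top (a point): Centre of the flat top of the spring bolt, a square steel block 35 mm along the slide and 34 mm across, its top 70 mm above the bench (5 mm above the plate's top) when up, with a small round mark in the middle. Goes down with the bolt; does not move along with the plate.
- first_window (a point): Centre of the plate's first window (the bolt is in it as found), at the height of the plate's top. Square opening 40 mm along the slide, 38 mm across. Moves with the plate. A fingertip in it pushes the plate by the window's edge.
- second_window (a point): Centre of the plate's second window, same size and height, 50 mm from the first towards the injectors (10 mm of metal between them); as found it shows the bare block. Moves with the plate; it must end up around the bolt.
- injector_a: The nearer injector, loose, upright in its seat 110 mm from the bolt along the holder's +y: steel, 0.4 kg, 131 mm long, body 26 to 30 mm in diameter, top 137 mm above the bench, with a side stub to +x and a black plug to -x reaching 34 mm from its axis. Origin: nozzle tip at its lower end, 6 mm above the bench.
- injector_b: The farther injector, the same, 200 mm from the bolt along the holder's +y.
- wrench: A 180 mm open-ended wrench lying flat on the bench, on the robot's side of the holder. Origin at the centre of its underside. Leave it alone.
- coupler: A brass hose coupler standing on the bench beyond the holder, 34 mm in diameter, 64 mm high. Origin at the centre of its underside. Leave it alone.
- grease_jar: A white plastic jar with a black cap standing on the bench beyond the holder, 64 mm in diameter, 75 mm high. Origin at the centre of its underside. Leave it alone.

How it is judged (in metres and radians):
On the way, in this order (a step that is already met when the one before it is completed fails the run):
1. a fingertip holds the bolt down below the plate, which is still unlocked (value of joint bolt above 0.009 m and contact force between the fingers and bolt above 1 N and value of joint plate below 0.01 m), for 0.1 s.
2. the plate is sliding over the bolt, which stays down (value of joint bolt above 0.008 m and value of joint plate between 0.02 and 0.045 m), for 0.05 s.
3. the bolt has sprung up in the second window (value of joint bolt below 0.002 m and value of joint plate above 0.0465 m), for 0.2 s.
At the end, for the whole second after the job is handed in: Plate slid beyond 46.5 mm with its second window centred on the bolt within 4 mm, bolt up in it (within 2 mm); injectors at rest in their seats within 5 mm and 0.12 rad of upright; wrench, coupler and jar within 20 mm of where they were (all of step 3 and horizontal distance between second_window and bolt_top below 0.004 m and angle between each of injector_a, injector_b's own z axis and vertical below 0.12 rad and distance of each of injector_a, injector_b from where it was at the start of the episode below 0.005 m and distance of each of wrench, coupler, grease_jar from where it was at the start of the episode below 0.02 m and linear speed of each of injector_a, injector_b below 0.02 m/s); the robot touches nothing.
It fails at once if an injector is lifted or tipped in its seat (z of any of injector_a, injector_b in the frame of holder above 0.014 m or angle between any of injector_a, injector_b's own z axis and vertical above 0.2 rad).
It fails at once if the fingers handle an injector (contact force between the fingers and injector_a above 3 N or contact force between the fingers and injector_b above 3 N).
It fails at once if the wrench, coupler or jar is pushed away or lifted (distance of any of wrench, coupler, grease_jar from where it was at the start of the episode above 0.03 m).
It also fails if it takes over 38 s, if anything falls off the work surface, if the arm or the gripper's body presses on something with over 40 N, if the wrist force passes 120 N, or if a joint passes its speed limit or range.

### The arm

A 6-joint arm with a two-finger parallel gripper is mounted at the origin on the work surface. World frame = base frame: x ahead of the robot, y to its left, z up, the work surface at z = 0. Lengths are in m, angles in degrees, forces in N, time in s.
With the tool pointing down it reaches from about 0.325 to 0.775 m from the base axis. Payload 5.5 kg.
Tool frame: the origin (TCP) lies at the centre of the arm's flange, where the gripper is bolted on; the fingertips stand 182 mm ahead of it and the grasp point (between the pads) lies 163 mm ahead of it; z points along the fingers, y is the line along which they close (so a half turn about z gives the same grasp; the last joint's range is limited). The gripper opens to 88 mm and grips with 3 to 60 N. Pads are 20 mm wide; open, the fingers measure 115 mm over their backs; the gripper's body (75 mm by 178 mm) begins 61 mm behind the grasp point.
Start: joints at [62.183, 5.22, 70.514, -0, 104.267, -3.249], TCP at [0.249, 0.546, 0.405] pointing down, gripper open.
Joint ranges: [-164.24, 164.24], [-49.07, 125.15], [9.68, 141.18], [-86.29, 266.29], [3.28, 154.24], [-151.56, 151.56]. Speed limits (degrees/s): [147.25, 147.25, 172.46, 180, 180, 180].

### API

Orientations are given as [roll, pitch, yaw] about the fixed x, y, z axes, in that order (R = Rz(yaw) Ry(pitch) Rx(roll)).
In Python, from station import r gives the robot as it stands. The module is installed in compiled form; this text tells all that it offers. Calls block until the motion is done:
- r.reach(position, orientation): joint-space move of the TCP to a pose.
- r.servo_line(position, rotation=None, speed=0.15): straight line of the TCP; rotation=None keeps the orientation; speed is the mean speed in m/s.
- r.move_joints(angles): joint-space move.
- r.let_go() and r.grab(squeeze=None): open the fingers fully, or close them until they stop; squeeze is the grip in N (None keeps the last).
- r.wait(seconds).
- r.inverse_kinematics(position, orientation): joint angles nearest the present ones, or None.
- r.sense(): the state.
- r.snapshot(name): name is "scene" or "top" or "wrist"; returns a dict with "frame" (420x560x3 uint8, red, green, blue), "fx", "fy", "cx", "cy" (pixels), "R" (3x3) and "t" (3): a world point X has camera coordinates R X + t. Camera axes: x right, y down, z forward; pixel columns grow to the right and rows downward; lengths in m; the calibration is good to about 2 mm. A picture is of the moment at which its call begins. There is no depth.
A pose or a line that the arm cannot do raises r.IKError and nothing moves.
- r.hand_in(): hands the job in; it is judged then, once.
The state is a dict: "clock": time; "joints": joint angles; "joint_vel": joint speeds; "joint_torque": joint torques, N m; "tcp_pos": TCP position; "orientation": TCP orientation; "contact_force": force on the tool from outside, world axes, zero at the start; "torque": the same for the moment, N m; "opening": finger opening in m; "gripper_force": force on a finger pad.
Only numpy, scipy, OpenCV 4.12 (cv2) and the standard library are available. Lean on these libraries where they do the work, as an engineer would, in place of code of your own. Each camera call takes 0.05 s, during which the arm holds its last target. There are 200 camera calls.

## Working session

There is one attempt and no reset: what is moved stays moved. The work goes in short steps, each a Python script; the robot and the scene stay as the last script left them, time stands still between calls to the robot, and variables do not carry over. Pictures are saved under pics/ and viewed, at most 10 in all, crops included, and the job is handed in when it is done.

```bash
mkdir -p pics; python3 - <<'E'
from station import r
import cv2,pickle
d={}
for n in("scene","top"):
    s=r.snapshot(n);d[n]=s;cv2.imwrite(f"pics/{n}0.png",s["frame"][:,:,::-1])
    print(n,s["fx"],s["cx"],s["cy"],s["R"],s["t"])
pickle.dump(d,open("d.pkl","wb"));print(r.sense())
E
```

```text
scene 442.1620390474681 288.3077624741013 216.61706431488435 [[-0.63922538  0.76896888  0.0088186 ]
 [ 0.60907505  0.51324373 -0.60465565]
 [-0.46948747 -0.38114005 -0.79643818]] [ 0.31815128 -0.35491137  1.24599777]
top 386.5595995485053 284.3130800379655 210.9066970411629 [[-0.01014051 -0.99994611  0.00222413]
 [-0.99792149  0.00997837 -0.06366428]
 [ 0.06363865 -0.0028651  -0.99796889]] [0.0533587  0.57837337 0.72165787]
{'clock': 0.1, 'joints': array([ 6.21828185e+01,  5.25704972e+00,  7.05731545e+01, -1.09841030e-03,
        1.04266821e+02, -3.24815759e+00]), 'joint_vel': array([-0.02697284, -0.04510193, -0.3097957 ,  0.06548079, -0.14977418,
        0.09793367]), 'joint_torque': array([ 2.44994277e-03, -4.47858202e+01, -4.07567739e+01,  7.00951531e-02,
        2.84541148e-02, -1.23406567e-04]), 'tcp_pos': array([0.24949539, 0.54571913, 0.40365592]), 'orientation': array([-1.79903070e+02, -4.43422221e-03,  1.55430703e+02]), 'contact_force': array([0.38362576, 0.29781488, 0.06856446]), 'torque': array([ 0.00674224, -0.02167454, -0.02494187]), 'gripper_force': 0.0, 'opening': 0.08799477559459841}
```

View pics/top0.png

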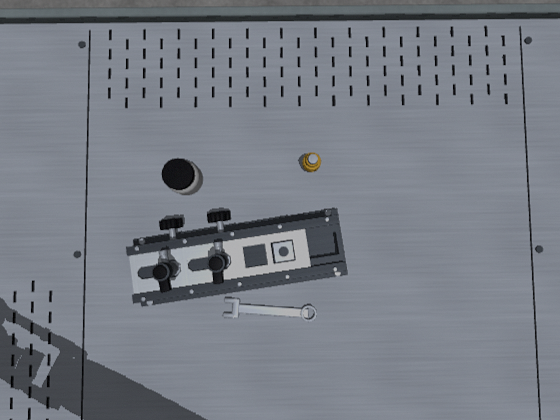

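View pics/scene0.png

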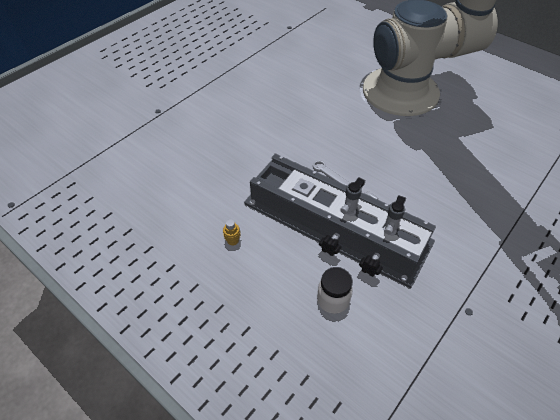

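Top view: bolt with its mark at about (284,251), dark second window at (255,255), injectors at (218,263) and (163,270), so holder +y points left in the image. The scene view agrees, with the bolt near (304,186).

```bash
cat > h.py <<'E'
import numpy as np,cv2,pickle
def ray(s,uv,z):
    d=s["R"].T@np.array([(uv[0]-s["cx"])/s["fx"],(uv[1]-s["cy"])/s["fy"],1]);c=-s["R"].T@s["t"]
    return c+d*(z-c[2])/d[2]
def plate(s,seed,thr=150):
    g=cv2.cvtColor(s["frame"],cv2.COLOR_RGB2GRAY)
    m=(g>thr).astype(np.uint8);n,l,st,_=cv2.connectedComponentsWithStats(m,connectivity=4)
    return g,m,l,st
E
python3 - <<'E'
from h import *
d=pickle.load(open("d.pkl","rb"))
for n,(u,v) in dict(top=(284,251),scene=(304,186)).items():
    s=d[n];g=cv2.cvtColor(s["frame"],cv2.COLOR_RGB2GRAY)
    print(n,ray(s,(u,v),.07))
    x0=u-55;c=g[v-30:v+30,x0:u+45]
    cv2.imwrite(f"pics/{n}c.png",cv2.resize(s["frame"][v-35:v+40,x0:u+45,::-1],None,fx=7,fy=7,interpolation=cv2.INTER_CUBIC))
E
```

```text
top [0.50453482 0.04895458 0.07      ]
scene [0.50509717 0.04847061 0.07      ]
```

View pics/topc.png

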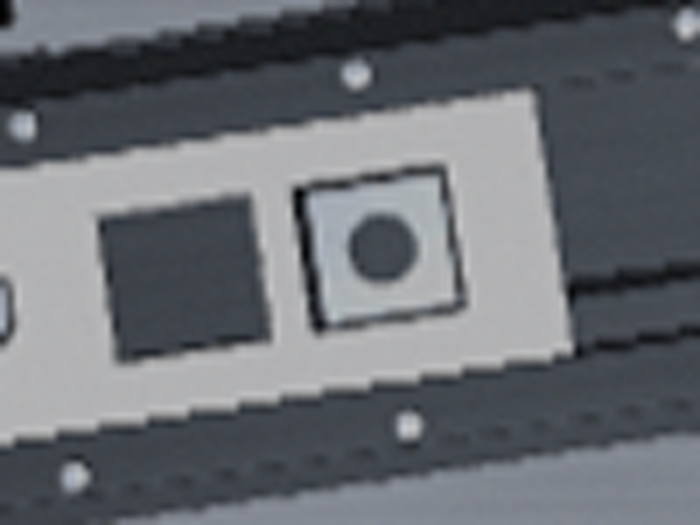

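The crop shows the bolt mark at about (283.6,251.3), the second window centred near (255.4,255.8), and the plate's end edge on the right at column ~308. The bolt sits inside the first window.

```bash
python3 - <<'E'
from h import *
d=pickle.load(open("d.pkl","rb"));B=[]
for n,p in dict(top=(284,251),scene=(304,186)).items():
    s=d[n];g=cv2.cvtColor(s["frame"],cv2.COLOR_RGB2GRAY)
    k=8;G=cv2.resize(g,None,fx=k,fy=k,interpolation=cv2.INTER_CUBIC)
    N,l,st,c=cv2.connectedComponentsWithStats((G<135).astype(np.uint8),connectivity=4)
    for i in range(1,N):
        q=(c[i]+.5)/k-.5
        if np.hypot(*(q-p))<40 and 20<st[i,4]/k**2<900: print(n,q,st[i,4]/k**2,st[i,2:4]/k,ray(s,q,.07),ray(s,q,.065))
s=d["top"];g=cv2.cvtColor(s["frame"],cv2.COLOR_RGB2GRAY).astype(float)
for lo,hi,sg in((262,285,1),(215,250,-1)):
    P=[]
    for u in range(236,303):
        base=283.6;mid=251.3-(u-283.6)*.125
        for t in np.arange(15,30,.1):
            v=mid+sg*t;i=int(v);val=g[i,u]*(1-v+i)+g[i+1,u]*(v-i)
            if val<125: P.append(ray(s,(u,v),.065)[:2]);break
    P=np.array(P,np.float32);f=cv2.fitLine(P,cv2.DIST_HUBER,0,.001,.001).ravel()
    print(len(P),f,np.degrees(np.arctan2(-f[0]*np.sign(f[1]),abs(f[1]))))
E
```

```text
top [281.51341956 251.0297174 ] 156.75 [25.375 24.875] [0.50452749 0.0533532  0.07      ] [0.50432906 0.05338014 0.065     ]
top [254.7839739  255.38630216] 492.421875 [25.25  24.625] [0.49734679 0.1006629  0.07      ] [0.4970961  0.10103421 0.065     ]
top [283.11395944 251.03603582] 82.4375 [10.25 10.25] [0.5044874 0.0505224 0.07     ] [0.50428868 0.05052874 0.065     ]
scene [318.55748175 162.7669708 ] 21.40625 [9.5  3.75] [0.43114316 0.03070237 0.07      ] [0.42707641 0.02799507 0.065     ]
scene [303.38314028 185.57166636] 42.828125 [8.5   6.625] [0.50499943 0.04672523 0.07      ] [0.50145652 0.04413158 0.065     ]
scene [304.88754609 191.19885054] 67.796875 [24.25 12.  ] [0.51519199 0.05887741 0.07      ] [0.51172137 0.05636995 0.065     ]
scene [324.32429932 197.15687182] 257.5625 [24.5   18.875] [0.50189608 0.09976645 0.07      ] [0.49833116 0.097549   0.065     ]
67 [ 0.14215887 -0.98984385  0.46664512  0.0759404 ] 8.17279
67 [ 0.14290316 -0.9897367   0.5358584   0.07147703] 8.215875
```

```bash
python3 - <<'E'
from station import r
from h import *
B=np.array([.5046,.0490])
r.grab(5)
J=[r.inverse_kinematics([*B,.182+.085],[180,0,y]) for y in(98.2,-81.8)];print(J)
yaw=98.2 if J[0] is not None else -81.8
r.reach([*B,.182+.15],[180,0,yaw]); r.servo_line([*B,.182+.085],speed=.08);r.wait(.3)
s=r.sense();print(s["clock"],s["tcp_pos"],s["orientation"],s["opening"],s["contact_force"])
for n in("wrist","scene"):
    q=r.snapshot(n);f=q["frame"][:,:,::-1]
    if n=="scene": f=cv2.resize(f[120:260,210:400],None,fx=4,fy=4)
    cv2.imwrite(f"pics/{n}1.png",f)
    X=np.array([*B,.07]);p=q["R"]@X+q["t"];print(n,p[:2]/p[2]*q["fx"]+[q["cx"],q["cy"]])
E
```

```text
[array([ 1.70100203, -8.26530782, 97.72057305,  0.        , 90.54473477,
       -6.49899797]), None]
4.725 [0.50467746 0.04900027 0.26741791] [1.79958966e+02 4.55699307e-03 9.82001777e+01] 0.0006421492855282758 [0.59490167 0.68242703 0.09265875]
wrist [282.33040965 249.6687594 ]
scene [304.34238896 185.98632071]
```

View pics/wrist1.png

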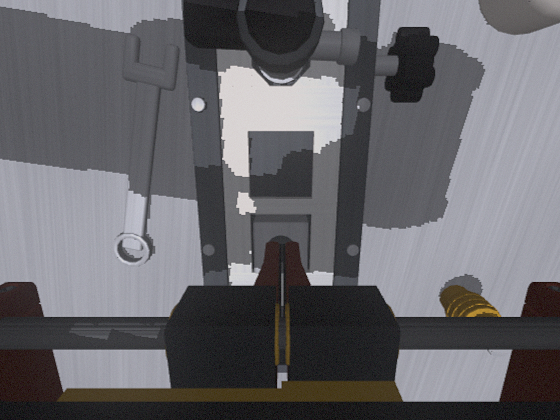

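View pics/scene1.png

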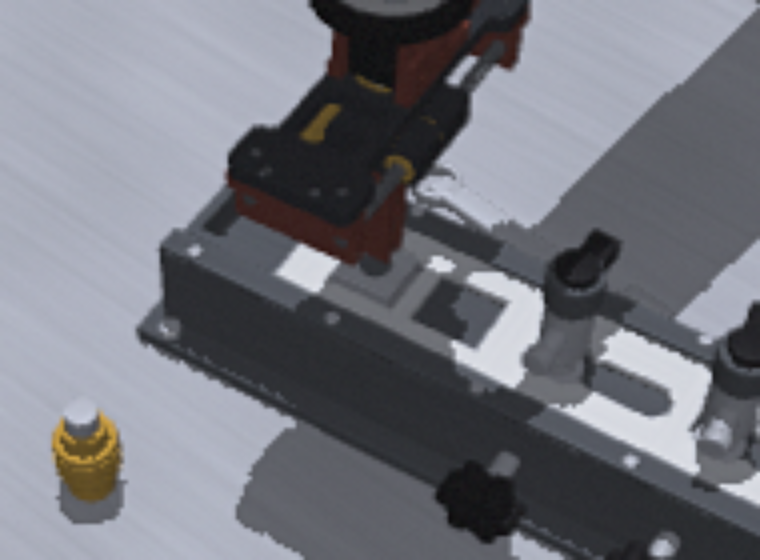

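The wrist view shows the closed tips (282,240) laterally centred on the bolt. The scene crop shows the tips over the bolt mark at (375,268), so I can press now.

```bash
python3 - <<'E'
from station import r
import numpy as np
B=np.array([.5046,.0490]);u=np.array([.1425,-.9898])
def rep(k):
    s=r.sense();f=s["contact_force"];a=f[:2]@u
    print(k,round(s["clock"],2),"tip z",round(s["tcp_pos"][2]-.182,4),"along",round((s["tcp_pos"][:2]-B)@u,4),"Fa %.1f Fz %.1f"%(a,f[2]));return a,f[2]
for z in(.073,.066,.0575):
    r.servo_line([*B,.182+z],speed=.04);_,fz=rep(z)
r.wait(.2);a,fz=rep("held")
if 3<fz<25:
    for d in list(np.arange(.004,.053,.008))+list(np.arange(.054,.073,.002)):
        r.servo_line([*(B+u*d),.182+.0575],speed=.03);a,fz=rep(round(d,4))
        if a<-18: print("stop");break
E
```

```text
0.073 5.28 tip z 0.0725 along -0.0 Fa -0.6 Fz 1.3
0.066 5.6 tip z 0.0669 along 0.0 Fa -0.0 Fz 4.9
0.0575 5.96 tip z 0.0591 along 0.0 Fa -0.4 Fz 7.8
held 6.16 tip z 0.0593 along 0.0 Fa 0.2 Fz 8.5
0.004 6.44 tip z 0.0593 along 0.0034 Fa -3.3 Fz 7.6
0.012 6.86 tip z 0.0593 along 0.0109 Fa -6.4 Fz 7.7
0.02 7.28 tip z 0.0593 along 0.0189 Fa -7.3 Fz 8.5
0.028 7.69 tip z 0.0593 along 0.0269 Fa -6.2 Fz 9.1
0.036 8.11 tip z 0.0582 along 0.0352 Fa -4.7 Fz 2.8
0.044 8.53 tip z 0.0581 along 0.0433 Fa -6.1 Fz 4.5
0.052 8.94 tip z 0.0579 along 0.0514 Fa -5.6 Fz 3.9
0.054 9.19 tip z 0.0579 along 0.0533 Fa -5.5 Fz 4.6
0.056 9.44 tip z 0.0579 along 0.0553 Fa -5.6 Fz 4.6
0.058 9.69 tip z 0.0572 along 0.058 Fa -1.6 Fz 0.2
0.06 9.94 tip z 0.0572 along 0.0603 Fa -1.3 Fz 0.6
0.062 10.19 tip z 0.0572 along 0.0613 Fa -6.6 Fz 1.3
0.064 10.44 tip z 0.0573 along 0.062 Fa -13.1 Fz 2.8
0.066 10.69 tip z 0.0573 along 0.0628 Fa -20.1 Fz 3.6
stop
```

Fz fell to about zero at 58 mm, so the bolt sprang up, and the plate met its end stop at about 61–62 mm. I'll back off, lift and look.

```bash
python3 - <<'E'
from station import r
import numpy as np,cv2
B=np.array([.5046,.0490]);u=np.array([.1425,-.9898])
p=B+u*.055
r.servo_line([*p,.182+.0575],speed=.03);print(r.sense()["contact_force"])
r.servo_line([*p,.182+.15],speed=.08)
r.servo_line([p[0]-.12,p[1]-.15,.182+.2]);r.wait(.3)
s=r.sense();print(s["clock"],s["tcp_pos"],s["contact_force"])
a=cv2.resize(r.snapshot("top")["frame"][200:310,120:350,::-1],None,fx=3.3,fy=2.6)
b=cv2.resize(r.snapshot("scene")["frame"][140:290,215:445,::-1],None,fx=3.3,fy=2)
cv2.imwrite("pics/end.png",np.vstack([a,b[:300]]))
E
```

```text
[-0.53284621  0.56924762  0.35321565]
14.2917 [ 0.39262569 -0.15520189  0.38182934] [-0.41902035  0.12069213 -0.19093006]
```

View pics/end.png

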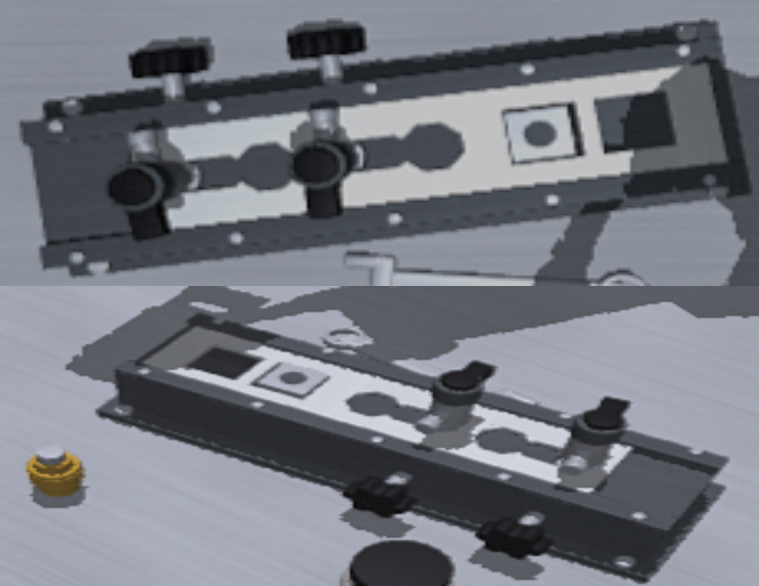

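The bolt is up in the second window (top crop, about (541,134)), with the empty first window beyond it at (635,122). The injectors are upright and the hand is clear.

```bash
python3 -c "
from station import r
print(r.hand_in())"
```

```text
the job is handed in; nothing more can be done
None
```

The plate is slid to its end stop with the bolt sprung up in its second window, the final pictures show the injectors upright and the hand clear, and the job is handed in at about 14 s; no verdict came back.

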